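# Load the well-water tablet feeder

## Robot

A 6-joint arm with a two-finger parallel gripper is mounted at the origin on the work surface. World frame = base frame: x ahead of the robot, y to its left, z up, the work surface at z = 0. Lengths are in m, angles in degrees, forces in N, time in s.
With the tool pointing down it reaches from about 0.4 to 0.825 m from the base axis. Payload 7 kg.
Tool frame: the origin (TCP) lies midway between the tips of the shut fingers; the grasp point (between the pads) lies 19 mm behind it; z points along the fingers, y is the line along which they close (so a half turn about z gives the same grasp; the last joint's range is limited). The gripper opens to 88 mm and grips with 3 to 60 N. Pads are 19 mm wide; open, the fingers measure 130 mm over their backs; the gripper's body (78 mm by 193 mm) begins 47 mm behind the grasp point.
Start: joints at [86.35, 20.546, 0.682, 0, -70.136, -16.507], TCP at [0.233, 0.634, 0.227] pointing down, gripper open.
Joint ranges: [-176.03, 176.03], [-82.01, 121.73], [-58.28, 71.71], [-173.87, 95.51], [-174.79, -0.11], [-173.66, 173.66]. Speed limits (degrees/s): [136.94, 136.94, 172.46, 180, 180, 180].

## Interface

Orientations are given as [roll, pitch, yaw] about the fixed x, y, z axes, in that order (R = Rz(yaw) Ry(pitch) Rx(roll)).
In Python, from plant import r, eyes, workorder gives the robot as it stands.
- The arm moves only by the tool step_arm, never from a script. Its argument "plan" is a list of rows, each a list of 5 numbers: the shift along the tool's x, y, z each as a share of 25 cm, from -1 to 1, then the turn about the tool's z as a share of 60 degrees, from -1 to 1, then the finger opening in mm, from 0 to 87.6. In form: [[x, y, z, turn, jaw], ...]. A call has 1 to 12 rows; each row is the pose to reach, as a shift and turn from the pose commanded when the call began, along the tool's axes at that moment; what a row does not reach only later rows make up. A row lasts 1/12 s, in which the tool goes at most 41.7 mm and 7.16 degrees, less where a joint would pass 70% of its speed; a pose out of reach is approached as far as the arm can. A call with a number of a shift or a turn outside -1 to 1 is refused whole. A call with a gripper value outside its range is refused whole. The fingers move at their own pace and stop on an object; "newtons" is the grip in N (left out, the last holds). Time passes only in rows, so rows that repeat a pose let the fingers close. It gives the time, the measured TCP pose, the force, the opening and the grip force at its end, in the units of the state.
- r.get_state(): the state, without advancing time (a new reading comes with each control period).
- eyes.capture(name): name is "scene" or "top" or "wrist"; returns the picture (420x560x3 uint8, red, green, blue); there is no depth.
- eyes.camera_model(name): a dict with "fov_y" (degrees; the focal length in pixels is half the picture's height over the tangent of half this angle, whatever the lens; pixels are square), "cx", "cy" (the principal point, pixels), "world_to_cam" (4x4, takes a point from world to camera coordinates); the wrist camera has in their place "hand_eye" (4x4, takes a point from camera to tool coordinates, whose origin is the TCP and whose axes are the flange's). Camera axes: x right, y up, looking along -z (the intrinsics and any distortion apply to the point x, -y, -z); pixel columns grow to the right and rows downward; lengths in m; the calibration is good to about 2 mm. A picture is of the moment at which its call begins: read the wrist's pose just before it. camera_model takes no time and is no camera call.
- workorder.close_job(): hands the job in; it is judged then, once.
The state is a dict: "time_s": time; "joints": joint angles; "qd": joint speeds; "joint_torque": joint torques, N m; "tcp_pos": TCP position; "eef_rot": TCP orientation; "contact_force": force on the tool from outside, world axes, zero at the start; "moment": the same for the moment, N m; "gripper_width": finger opening in m; "gripper_force": force on a finger pad.
Only numpy, scipy, OpenCV 4.12 (cv2) and the standard library are available. Lean on these libraries where they do the work, as an engineer would, in place of code of your own. Each camera call takes 0.05 s, during which the arm holds its last target. There are 200 camera calls.

## Task

Load the full tablet strip (the blue one with white tablets) into the feeder: push the orange spring follower back with the strip's end, lower the strip flat into the channel behind the yellow lip and let the spring hold it there. Then slide the red rail fully home over the strip. Leave the empty strip (black wells) where it lies.

Things in the scene. Friction and masses are not known exactly. Their poses are not given: they have to be found in the camera images.
- full_strip_grip (a point): Full strip: blue base 100 x 40 x 16 mm (long side along x), two white 27 mm tablets on top, between them an upright grip fin 36 mm long (x), 12 thick (y), rising 38 above the base. 0.14 kg, same either way round. The point is on the fin, 38 mm above the strip's underside, midway along and across; z up.
- empty_strip_grip (a point): Empty strip, not to be used: same blue shape, size and point as the full one, but with two black empty wells instead of white tablets.
- feeder: Fixed grey feeder, 315 x 68 mm. Origin on its underside below a loaded strip's middle; x along the channel to the spring, z up. Open-topped channel: floor z=12 mm, 52 wide, side walls to z=26; at its -x end a yellow lip, inner face x=-50, 8 thick, top z=24; end wall x=110 to 125, top z=87. Loaded, the strip's point is at x=0, y=0 (6 play each way), z=50 mm.
- follower (a joint): Push-back of the orange spring follower, 0 to 0.045 m towards feeder +x (1.6 to 5.2 N). Upright face 46 mm wide, top z=82 mm, at feeder x=30 mm at rest: gap to the lip 80 mm, so a strip needs over 20 mm of push. With the strip's underside at z=46 to 55 mm its end meets this face and it clears lip and open rail. Let go, it slides the strip back to the lip; 0.020 when loaded.
- rail (a joint): Opening of the red rail, m: 0 closed, 0.095 fully open; starts 0.065 to 0.09, stays where left, slides with 2 N. Red grip post 18 (x) x 24 (y) mm, z=39 to 81 mm in the feeder's frame, centre at x = -0.080 - opening, y=0, on a carriage 30 x 60 mm, top z=39. Two steel bars, z=33 to 39, 28 mm apart, reach 75 mm ahead (+x) of the post and pass over the strip's base beside its fin.
Mind the look-alikes: they are no part of the job. Leave any brown or turquoise look-alike of the part that bears full_strip_grip alone.

How it is judged (in metres and radians):
On the way:
1. the full strip lies in the channel between lip and follower, rail still open (x of full_strip_grip in the frame of feeder between -0.01 and 0.01 m and y of full_strip_grip in the frame of feeder between -0.014 and 0.014 m and z of full_strip_grip in the frame of feeder between 0.044 and 0.056 m and angle between the x axis of full_strip_grip and the x axis of feeder, either way round below 0.2 rad and angle between full_strip_grip's own z axis and vertical below 0.15 rad and value of joint rail above 0.05 m), for 0.2 s.
At the end, for the whole second after the job is handed in: The full strip lies flat in the channel against the lip (within 10 mm along, 14 mm across, 6 mm in height, 11 degrees in direction, 8 degrees of level) and the rail is closed to within 10 mm; the empty strip is within 30 mm of where it was (x of full_strip_grip in the frame of feeder between -0.01 and 0.01 m and y of full_strip_grip in the frame of feeder between -0.014 and 0.014 m and z of full_strip_grip in the frame of feeder between 0.044 and 0.056 m and angle between the x axis of full_strip_grip and the x axis of feeder, either way round below 0.2 rad and angle between full_strip_grip's own z axis and vertical below 0.15 rad and value of joint rail below 0.01 m); the robot touches nothing.
It fails at once if the empty strip is moved by more than 30 mm (distance of empty_strip_grip from where it was at the start of the episode above 0.03 m).
It also fails if it takes over 51 s, if anything falls off the work surface, if the arm or the gripper's body presses on something with over 40 N, if the wrist force passes 120 N, or if a joint passes its speed limit or range.

## Working session

There is one attempt and no reset: what is moved stays moved. The work goes in short steps, Python scripts to look and compute and a tool call to move; the robot and the scene stay as the last step left them, time stands still between calls to the robot, and variables do not carry over. Pictures are saved under pics/ and viewed, at most 10 in all, crops included, and the job is handed in when it is done.

Besides the shell and the picture viewer there is one more tool, called after "Request:" by a JSON object that holds its "method" and its "body", one argument or row to a line. step_arm: Moves the arm, as the interface text tells. Its arguments: {"type":"object","properties":{"plan":{"type":"array"},"newtons":{"type":"number"}},"required":["plan"]}

```bash
mkdir -p pics; python3 - <<'E'
from plant import r, eyes, workorder
import cv2
s=r.get_state(); print(s['time_s'],s['tcp_pos'],s['eef_rot'],s['gripper_width'])
for n in ('scene','top'):
    cv2.imwrite(f'pics/{n}.png',eyes.capture(n)[:,:,::-1]); print(n,eyes.camera_model(n))
print(eyes.camera_model('wrist'))
E
```

```text
0.0 [0.23247301 0.63317791 0.22561327] [ 1.79903974e+02 -1.05413279e-02 -2.01649080e+01] 0.08758670876834174
scene {'fov_y': 46.6968687381714, 'cx': 275.6559945187793, 'cy': 209.41124747401426, 'world_to_cam': array([[ 0.2153451 ,  0.97635405,  0.01895424, -0.12613761],
       [-0.70885466,  0.14293617,  0.69072015,  0.27626842],
       [ 0.67167817, -0.162179  ,  0.72287372, -1.06335527],
       [ 0.        ,  0.        ,  0.        ,  1.        ]])}
top {'fov_y': 57.73030940729037, 'cx': 283.5895620823344, 'cy': 213.27101406173202, 'world_to_cam': array([[-3.00808996e-02, -9.99547116e-01,  8.38127163e-04,
         3.55463979e-03],
       [ 9.79162844e-01, -2.92989449e-02,  2.00951976e-01,
        -4.79009345e-01],
       [-2.00836412e-01,  6.86547920e-03,  9.79600735e-01,
        -6.00299702e-01],
       [ 0.00000000e+00,  0.00000000e+00,  0.00000000e+00,
         1.00000000e+00]])}
{'fov_y': 60.93538025549829, 'cx': 283.37508822209116, 'cy': 209.71372290511977, 'hand_eye': array([[ 4.88565709e-04,  9.62560442e-01,  2.71066703e-01,
         7.36929391e-02],
       [ 9.99999639e-01, -6.58778317e-04,  5.36946863e-04,
        -2.62704708e-04],
       [ 6.95416676e-04,  2.71066343e-01, -9.62560416e-01,
        -1.58200019e-01],
       [ 0.00000000e+00,  0.00000000e+00,  0.00000000e+00,
         1.00000000e+00]])}
```

View pics/top.png

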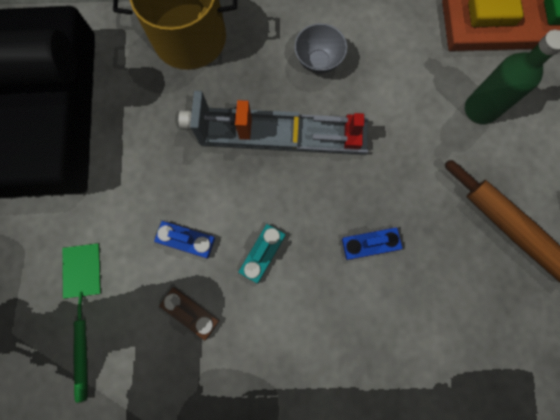

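View pics/scene.png

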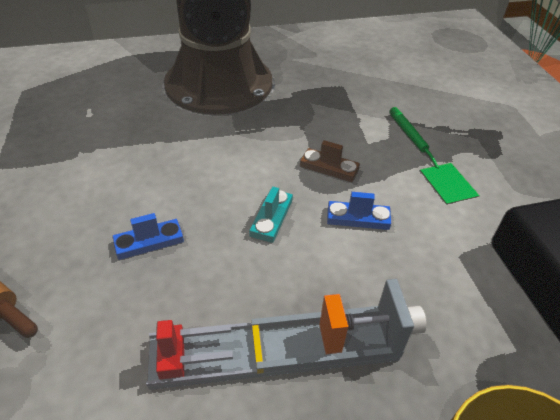

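The full strip could be confused with these parts (top view pixels): blue with white tablets (185,239), blue with black wells (372,243), turquoise (263,253) and brown (188,312). I choose the blue one with white tablets. The feeder spans (195..370, 95..155), with its spring at the left. I'll check with one enlarged crop.

```bash
cat > h.py <<'E'
import numpy as np, cv2
def ray(m,u,v,Tcw=None):
    f=210/np.tan(np.radians(m['fov_y']/2))
    d=np.array([(u-m['cx'])/f,-(v-m['cy'])/f,-1.])
    T=np.linalg.inv(m['world_to_cam']) if Tcw is None else Tcw
    return T[:3,3],T[:3,:3]@d
def at(m,u,v,z,Tcw=None):
    o,d=ray(m,u,v,Tcw); return (o+d*(z-o[2])/d[2])[:2]
def px(m,p,Tcw=None):
    f=210/np.tan(np.radians(m['fov_y']/2))
    W=m['world_to_cam'] if Tcw is None else np.linalg.inv(Tcw)
    c=W[:3,:3]@np.array(p)+W[:3,3]
    return m['cx']-f*c[0]/c[2], m['cy']+f*c[1]/c[2]
E
python3 - <<'E'
import cv2
a=cv2.imread('pics/top.png')
cv2.imwrite('pics/topc.png',cv2.resize(a[85:265,150:390],None,fx=3.3,fy=3.3,interpolation=cv2.INTER_CUBIC))
b=cv2.imread('pics/scene.png')
cv2.imwrite('pics/scenec.png',cv2.resize(b[185:385,140:440],None,fx=2.6,fy=2.6,interpolation=cv2.INTER_CUBIC))
E
```

```text
(no output)
```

View pics/topc.png

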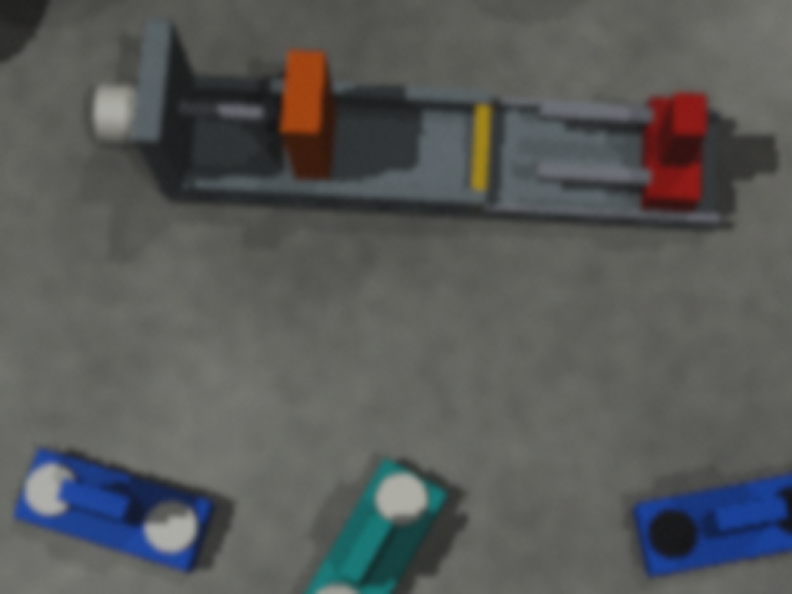

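View pics/scenec.png

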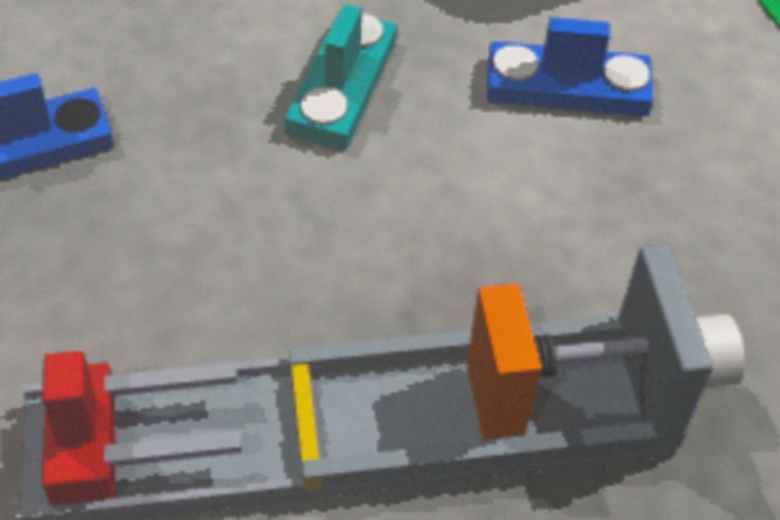

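```bash
python3 - <<'E'
from plant import eyes
from h import *
m=eyes.camera_model('top'); ms=eyes.camera_model('scene')
T=lambda U,V,z: at(m,150+U/3.3,85+V/3.3,z)
S=lambda U,V,z: at(ms,140+U/2.6,185+V/2.6,z)
P=dict(fin=(95,499,.054),finL=(61,491,.054),finR=(129,507,.054),tabL=(49,490,.018),tabR=(171,526,.018),
lip=(481,147,.024),lipA=(483.5,103,.024),lipB=(479,190,.024),folA=(327,52,.082),folB=(322,132,.082),wall=(152,80,.087),post=(690,115,.081))
W={k:T(*p) for k,p in P.items()}
for k in W: print(k,W[k].round(4))
Q=dict(fin=(580,23,.054),tabL=(516,62,.018),tabR=(627,72,.018),lip=(306,415,.024),folc=(512,328,.082),wall=(682,307,.087),post=(65,380,.081))
Q={k:S(*p) for k,p in Q.items()}
for k in Q: print('S',k,Q[k].round(4))
for a,b in (('finL','finR'),('tabL','tabR'),('lipA','lipB'),('folA','folB'),('post','wall'),('lip','wall')):
    d=W[b]-W[a]; print(a,b,np.hypot(*d).round(4),np.degrees(np.arctan2(d[1],d[0])).round(1))
E
```

```text
fin [0.444  0.1651]
finL [0.4486 0.1824]
finR [0.4394 0.1479]
tabL [0.455  0.1996]
tabR [0.4337 0.1341]
lip [ 0.6416 -0.0383]
lipA [ 0.6681 -0.0407]
lipB [ 0.616  -0.0362]
folA [0.6711 0.0427]
folB [0.6265 0.0458]
wall [0.6554 0.1323]
post [ 0.6307 -0.144 ]
S fin [0.4425 0.1694]
S tabL [0.4335 0.1365]
S tabR [0.4552 0.2011]
S lip [ 0.644  -0.0363]
S folc [0.6513 0.0582]
S wall [0.6595 0.1366]
S post [ 0.6359 -0.1419]
finL finR 0.0358 -104.9
tabL tabR 0.0689 -108.0
lipA lipB 0.0523 175.1
folA folB 0.0447 176.0
post wall 0.2774 84.9
lip wall 0.1712 85.4
```

```bash
cat >> h.py <<'E'
def go(*tg):
    from plant import r
    s=r.get_state(); p=s['tcp_pos']; y=s['eef_rot'][2]
    print('now',np.round(s['time_s'],2),np.round(p,4),np.round(s['eef_rot'],2))
    a=np.radians(y); R=np.array([[np.cos(a),np.sin(a),0],[np.sin(a),-np.cos(a),0],[0,0,-1]])
    for t in tg:
        d=R.T@(np.array(t[:3])-p); dy=(t[3]-y+180)%360-180
        print(t,(d/.25).round(4),'turn',round(-dy/60,4),'rows',round(max(np.linalg.norm(d)/.0417,abs(dy)/7.16),1))
E
python3 - <<'E'
from plant import eyes
from h import *
m=eyes.camera_model('top'); ms=eyes.camera_model('scene')
for z in (0,.1,.2): print(z,at(m,93,190,z),at(m,95,20,z),at(ms,495,245,z),at(ms,510,205,z))
go((.30,.40,.2,-20),(.34,.27,.2,-50),(.4437,.167,.15,-80),(.4437,.167,.12,-108))
E
```

```text
0 [0.54352346 0.34111971] [0.90383375 0.36232896] [0.54067697 0.36027056] [0.46616013 0.43101877]
0.1 [0.5150348 0.2903415] [0.82269193 0.30845138] [0.60902007 0.28287851] [0.54734568 0.34143377]
0.2 [0.48654614 0.23956329] [0.74155011 0.25457381] [0.67736317 0.20548647] [0.62853124 0.25184877]
now 0.1 [0.2325 0.6333 0.2257] [ 1.7992e+02 -1.0000e-02 -2.0160e+01]
(0.3, 0.4, 0.2, -20) [0.5751 0.7827 0.1029] turn -0.0027 rows 5.9
(0.34, 0.27, 0.2, -50) [0.9046 1.2157 0.1029] turn 0.4973 rows 9.1
(0.4437, 0.167, 0.15, -80) [1.4359 1.4595 0.3029] turn 0.9973 rows 12.4
(0.4437, 0.167, 0.12, -108) [1.4359 1.4595 0.4229] turn 1.464 rows 12.5
```

Request:
{"method": "step_arm", "body": {
  "plan": [
    [0.74,1.0,0.1,0.9,60],
    [0.74,1.0,0.1,0.9,60],
    [0.74,1.0,0.1,0.9,60],
    [0.74,1.0,0.1,0.9,60],
    [0.74,1.0,0.1,0.9,60],
    [0.74,1.0,0.1,0.9,60],
    [0.74,1.0,0.1,0.9,60],
    [0.74,1.0,0.1,0.9,60]
  ],
  "newtons": 40
}}

```text
time_s: 0.77
tcp_pos: [0.3199, 0.3308, 0.201]
eef_rot: [179.9, -0.0, -74.6]
contact_force: [-0.7, 0.0, -0.4]
gripper_width: 0.06
gripper_force: 0.0
```

```bash
python3 -c "
from h import *
go((.4437,.167,.13,-108))"
```

```text
now 0.77 [0.3199 0.3308 0.201 ] [ 1.7992e+02 -5.0000e-02 -7.4630e+01]
(0.4437, 0.167, 0.13, -108) [ 0.7628 -0.3037  0.2839] turn 0.5562 rows 5.2
```

Request:
{"method": "step_arm", "body": {
  "plan": [
    [0.76,-0.304,0.284,0.556,50],
    [0.76,-0.304,0.284,0.556,50],
    [0.76,-0.304,0.284,0.556,50],
    [0.76,-0.304,0.284,0.556,50],
    [0.76,-0.304,0.284,0.556,50],
    [0.76,-0.304,0.284,0.556,50],
    [0.76,-0.304,0.284,0.556,50],
    [0.76,-0.304,0.284,0.556,50]
  ]
}}

```text
time_s: 1.43
tcp_pos: [0.4452, 0.1724, 0.1302]
eef_rot: [180.0, -0.1, -107.6]
contact_force: [-0.8, -0.2, -1.3]
gripper_width: 0.05
gripper_force: 0.0
```

```bash
python3 - <<'E'
from plant import r,eyes
import cv2,json,numpy as np
from h import *
s=r.get_state(); json.dump([list(map(float,s['tcp_pos'])),list(map(float,s['eef_rot']))],open('w1.json','w'))
cv2.imwrite('pics/w1.png',eyes.capture('wrist')[:,:,::-1])
go((.4437,.167,.022,-108))
E
```

```text
now 1.48 [0.4451 0.1733 0.1306] [ 180.     -0.   -107.52]
(0.4437, 0.167, 0.022, -108) [ 0.0257 -0.0023  0.4345] turn 0.008 rows 2.6
```

View pics/w1.png

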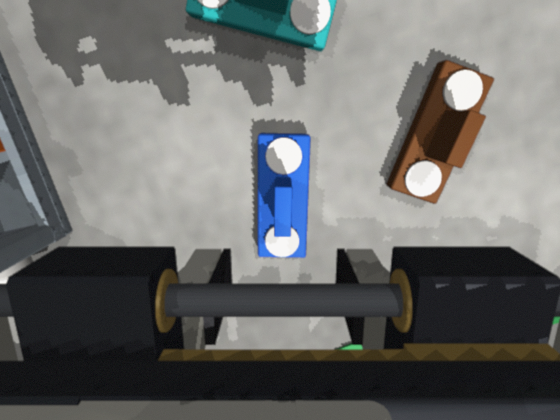

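The wrist view confirms blue with white tablets at (284,155) and (282,241), fin between them, and nothing close to the fingers.

```bash
cat >> h.py <<'E'
def wT(m,p,e):
    from scipy.spatial.transform import Rotation as Ro
    T=np.eye(4); T[:3,:3]=Ro.from_euler('xyz',e,degrees=True).as_matrix(); T[:3,3]=p
    return T@m['hand_eye']
E
python3 - <<'E'
from plant import eyes
import json
from h import *
m=eyes.camera_model('wrist'); T=wT(m,*json.load(open('w1.json')))
a=at(m,284,155,.018,T); b=at(m,282,241,.018,T); d=a-b
c=(a+b)/2
print(a,b,c,np.hypot(*d),np.degrees(np.arctan2(d[1],d[0])), 'fin',at(m,283,208,.054,T))
go((*c,.022,-108),(*c,.022,np.degrees(np.arctan2(d[1],d[0]))))
E
```

```text
[0.43337138 0.13477927] [0.45574166 0.20018775] [0.44455652 0.16748351] 0.06912813819644663 -108.8811378830695 fin [0.44360286 0.16462627]
now 1.48 [0.4451 0.1733 0.1306] [ 180.     -0.   -107.52]
(np.float64(0.44455651790731315), np.float64(0.16748350975472265), 0.022, -108) [ 0.0228 -0.005   0.4345] turn 0.008 rows 2.6
(np.float64(0.44455651790731315), np.float64(0.16748350975472265), 0.022, np.float64(-108.8811378830695)) [ 0.0228 -0.005   0.4345] turn 0.0227 rows 2.6
```

Request:
{"method": "step_arm", "body": {
  "plan": [
    [0.02,-0.004,0.15,0.016,50],
    [0.02,-0.004,0.28,0.016,50],
    [0.02,-0.004,0.28,0.016,50],
    [0.02,-0.004,0.28,0.016,50]
  ]
}}

```text
time_s: 1.82
tcp_pos: [0.4436, 0.1684, 0.0604]
eef_rot: [179.9, -0.2, -108.3]
contact_force: [0.1, -0.0, 1.1]
gripper_width: 0.0501
gripper_force: 0.0
```

```bash
python3 -c "
from h import *
go((.4442,.1665,.022,-108.4))"
```

```text
now 1.82 [0.4436 0.1684 0.0604] [ 1.7993e+02 -1.6000e-01 -1.0834e+02]
(0.4442, 0.1665, 0.022, -108.4) [ 0.0066 -0.0046  0.1535] turn 0.001 rows 0.9
```

Request:
{"method": "step_arm", "body": {
  "plan": [
    [0.005,0,0.08,0,50],
    [0.005,0,0.15,0,50],
    [0.005,0,0.15,0,50],
    [0.005,0,0.15,0,5],
    [0.005,0,0.15,0,5],
    [0.005,0,0.15,0,5],
    [0.005,0,0.15,0,5],
    [0.005,0,0.15,0,5],
    [0.005,0,0.15,0,5],
    [0.005,0,0.15,0,5]
  ],
  "newtons": 40
}}

```text
time_s: 2.65
tcp_pos: [0.4443, 0.167, 0.0234]
eef_rot: [-180.0, 0.0, -108.5]
contact_force: [-1.0, 0.3, 4.8]
gripper_width: 0.0115
gripper_force: 40.0
```

```bash
python3 -c "
from h import *
go((.4443,.167,.08,-108.5),(.6448,-.008,.135,-95))"
```

```text
now 2.65 [0.4443 0.167  0.0234] [-1.7999e+02  2.0000e-02 -1.0848e+02]
(0.4443, 0.167, 0.08, -108.5) [ 0.      0.     -0.2263] turn 0.0004 rows 1.4
(0.6448, -0.008, 0.135, -95) [ 0.4098 -0.9825 -0.4463] turn -0.2246 rows 6.9
```

Request:
{"method": "step_arm", "body": {
  "plan": [
    [0,0,-0.12,0,5],
    [0,0,-0.24,0,5],
    [0.05,-0.1,-0.36,-0.05,5],
    [0.1,-0.25,-0.45,-0.1,5],
    [0.17,-0.4,-0.45,-0.15,5],
    [0.23,-0.55,-0.45,-0.2,5],
    [0.3,-0.7,-0.45,-0.225,5],
    [0.36,-0.85,-0.45,-0.225,5],
    [0.41,-0.98,-0.45,-0.225,5],
    [0.41,-0.98,-0.45,-0.225,5],
    [0.41,-0.98,-0.45,-0.225,5],
    [0.41,-0.98,-0.45,-0.225,5]
  ]
}}

```text
time_s: 3.65
tcp_pos: [0.6432, -0.0083, 0.1346]
eef_rot: [179.9, -0.0, -95.0]
contact_force: [-0.0, 0.6, -1.9]
gripper_width: 0.0117
gripper_force: 40.0
```

```bash
python3 - <<'E'
from plant import r,eyes
import cv2,json
from h import *
s=r.get_state(); json.dump([list(map(float,s['tcp_pos'])),list(map(float,s['eef_rot']))],open('w2.json','w'))
w=eyes.capture('wrist')[:,:,::-1]; t=eyes.capture('scene')[:,:,::-1]
cv2.imwrite('pics/w2.png',w);cv2.imwrite('pics/s2.png',t)
cv2.imwrite('pics/m2.png',np.vstack([cv2.resize(w[:250],(672,300)),cv2.resize(t[190:400,100:570][:, :460],(672,300))]))
go((.6448,-.008,.0735,-95))
E
```

```text
now 3.75 [ 0.6432 -0.0074  0.1354] [179.96  -0.   -94.94]
(0.6448, -0.008, 0.0735, -95) [ 0.0019 -0.0067  0.2477] turn 0.0011 rows 1.5
```

View pics/m2.png

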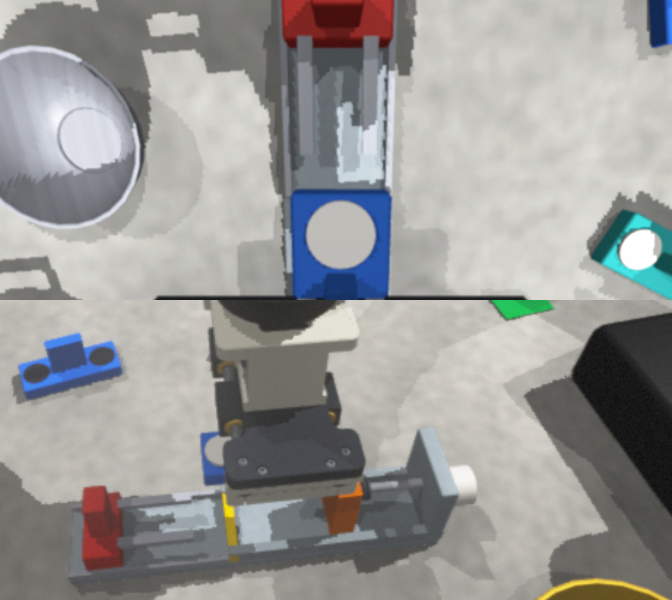

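```bash
python3 - <<'E'
from plant import eyes
import json
from h import *
m=eyes.camera_model('wrist'); T=wT(m,*json.load(open('w2.json')))
o=np.array([.647,.017]); a=np.radians(85); ex=np.array([np.cos(a),np.sin(a)]); ey=np.array([-ex[1],ex[0]])
for n,u,v,z in (('barL',304,60,.039),('barR',371,60,.039),('barL2',305,130,.039),('barR2',370,130,.039),('carL',283,40,.039),('carR',393,40,.039),('wallL',285,100,.026),('wallR',394,100,.026),('tab',341,235,.13)):
    p=at(m,u/1.2,v/1.2,z,T); print(n,p.round(4),'feeder',((p-o)@ex).round(4),((p-o)@ey).round(4))
p=np.array([.6432,-.0078]);print('tcp',(p-o)@ex,(p-o)@ey)
E
```

```text
barL [ 0.6537 -0.1198] feeder -0.1357 -0.0186
barR [ 0.6172 -0.1166] feeder -0.1357 0.018
barL2 [ 0.6572 -0.0832] feeder -0.0989 -0.0189
barR2 [ 0.6203 -0.08  ] feeder -0.0989 0.0181
carL [ 0.6639 -0.1307] feeder -0.1457 -0.0297
carR [ 0.6047 -0.1256] feeder -0.1457 0.0297
wallL [ 0.6681 -0.1012] feeder -0.1159 -0.0313
wallR [ 0.6042 -0.0956] feeder -0.1159 0.0328
tab [ 0.6406 -0.042 ] feeder -0.0593 0.0013
tcp -0.025036820335116394 0.0016240774326067367
```

Request:
{"method": "step_arm", "body": {
  "plan": [
    [0,-0.006,0.12,0,5],
    [0,-0.006,0.246,0,5],
    [0,-0.006,0.246,0,5],
    [0,-0.006,0.246,0,5],
    [-0.03,-0.006,0.246,0,5],
    [-0.06,-0.006,0.246,0,5],
    [-0.08,-0.006,0.246,0,5],
    [-0.1,-0.006,0.246,0,5],
    [-0.12,-0.006,0.246,0,5],
    [-0.136,-0.006,0.246,0,5],
    [-0.136,-0.006,0.246,0,5],
    [-0.136,-0.006,0.246,0,5]
  ]
}}

```text
time_s: 4.75
tcp_pos: [0.649, 0.026, 0.0745]
eef_rot: [-179.9, 0.0, -95.0]
contact_force: [0.3, -4.5, 0.2]
gripper_width: 0.0117
gripper_force: 40.0
```

```bash
python3 - <<'E'
from plant import r,eyes
import cv2
from h import *
w=eyes.capture('wrist')[:,:,::-1]; t=eyes.capture('scene')[:,:,::-1]
cv2.imwrite('pics/m3.png',np.vstack([cv2.resize(w[:250],(672,300)),cv2.resize(t[190:400,100:560],(672,300))]))
go((.6478,.026,.036,-95))
E
```

```text
now 4.85 [0.6489 0.0257 0.0742] [-1.7996e+02  1.0000e-02 -9.4980e+01]
(0.6478, 0.026, 0.036, -95) [-0.0007  0.0044  0.1529] turn 0.0004 rows 0.9
```

View pics/m3.png

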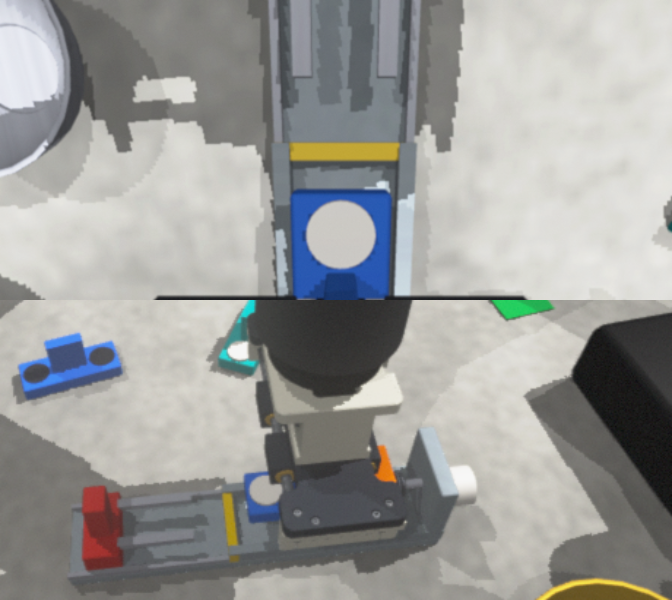

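Request:
{"method": "step_arm", "body": {
  "plan": [
    [0,0,0.05,0,5],
    [0,0,0.1,0,5],
    [0,0,0.13,0,5],
    [0,0,0.148,0,5],
    [0,0,0.148,0,5],
    [0,0,0.148,0,5]
  ]
}}

```text
time_s: 5.35
tcp_pos: [0.6474, 0.0255, 0.0357]
eef_rot: [179.8, -0.0, -95.0]
contact_force: [-0.6, -4.2, -3.2]
gripper_width: 0.0117
gripper_force: 40.0
```

Request:
{"method": "step_arm", "body": {
  "plan": [
    [0.02,0,0,0,5],
    [0.02,0,0,0,5],
    [0.02,0,0,0,20],
    [0.02,0,0,0,30],
    [0.02,0,0,0,30],
    [0.02,0,0,0,30],
    [0.02,0,0,0,30],
    [0.02,0,-0.2,0,30],
    [0.02,0,-0.35,0,30],
    [0.02,0,-0.5,0,30],
    [0.02,0,-0.5,0,30]
  ]
}}

```text
time_s: 6.27
tcp_pos: [0.653, 0.0215, 0.1722]
eef_rot: [-179.2, 0.2, -94.9]
contact_force: [2.1, -0.1, 1.6]
gripper_width: 0.0302
gripper_force: 0.0
```

```bash
python3 - <<'E'
from plant import r,eyes
import cv2,json
from h import *
s=r.get_state(); json.dump([list(map(float,s['tcp_pos'])),list(map(float,s['eef_rot']))],open('w4.json','w'))
w=eyes.capture('wrist')[:,:,::-1]; t=eyes.capture('scene')[:,:,::-1]
cv2.imwrite('pics/m4.png',np.vstack([cv2.resize(w[:250],(672,300)),cv2.resize(t[190:400,100:560],(672,300))]))
o=np.array([.647,.017]); a=np.radians(85); ex=np.array([np.cos(a),np.sin(a)])
go((*(o-.160*ex),.16,-95),(*(o-.160*ex),.06,-95))
E
```

```text
now 6.37 [0.6494 0.0214 0.1651] [-1.7971e+02  1.3000e-01 -9.4960e+01]
(np.float64(0.6330550811603747), np.float64(-0.1423911516946793), 0.16, -95) [0.6584 0.0086 0.0202] turn 0.0006 rows 3.9
(np.float64(0.6330550811603747), np.float64(-0.1423911516946793), 0.06, -95) [0.6584 0.0086 0.4202] turn 0.0006 rows 4.7
```

View pics/m4.png

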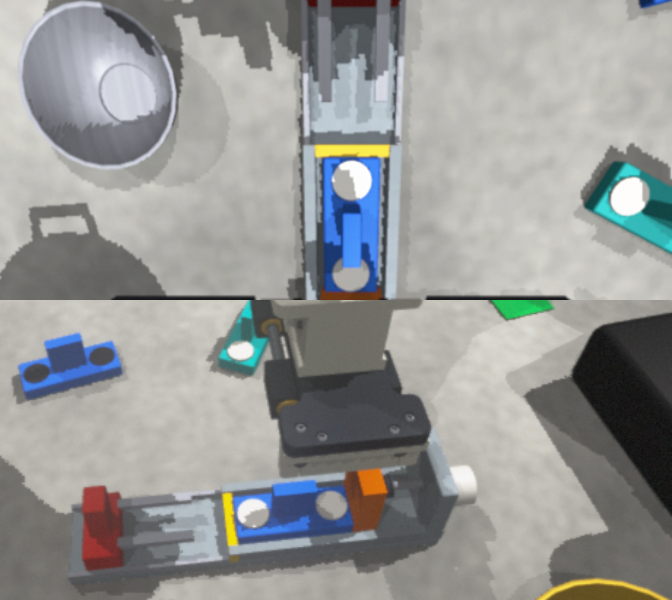

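Top half of the picture: the strip lies behind the yellow lip with the follower against it, and the rail is still open. Now the rail.

Request:
{"method": "step_arm", "body": {
  "plan": [
    [0.16,0.008,0.02,0,60],
    [0.32,0.008,0.02,0,60],
    [0.48,0.008,0.02,0,60],
    [0.658,0.008,0.02,0,60],
    [0.658,0.008,0.12,0,60],
    [0.658,0.008,0.25,0,60],
    [0.658,0.008,0.25,0,60],
    [0.658,0.008,0.25,0,60],
    [0.658,0.008,0.25,0,60]
  ]
}}

```text
time_s: 7.12
tcp_pos: [0.6322, -0.1427, 0.1001]
eef_rot: [180.0, -0.0, -94.9]
contact_force: [-0.0, 0.5, 0.3]
gripper_width: 0.0599
gripper_force: 0.0
```

```bash
python3 -c "
from h import *
go((.633,-.1424,.052,-95))"
```

```text
now 7.12 [ 0.6322 -0.1427  0.1001] [ 1.7999e+02 -3.0000e-02 -9.4920e+01]
(0.633, -0.1424, 0.052, -95) [-0.0013 -0.0029  0.1926] turn 0.0013 rows 1.2
```

Request:
{"method": "step_arm", "body": {
  "plan": [
    [0,-0.002,0.1,0,60],
    [0,-0.002,0.19,0,60],
    [0,-0.002,0.19,0,60],
    [0,-0.002,0.19,0,5],
    [0,-0.002,0.19,0,5],
    [0,-0.002,0.19,0,5],
    [0,-0.002,0.19,0,5],
    [0,-0.002,0.19,0,5],
    [0,-0.002,0.19,0,5],
    [0,-0.002,0.19,0,5]
  ],
  "newtons": 20
}}

```text
time_s: 7.95
tcp_pos: [0.6328, -0.143, 0.0528]
eef_rot: [-179.9, 0.0, -95.0]
contact_force: [0.4, 0.0, 3.6]
gripper_width: 0.0235
gripper_force: 20.0
```

Request:
{"method": "step_arm", "body": {
  "plan": [
    [-0.03,0,0,0,5],
    [-0.07,0,0,0,5],
    [-0.11,0,0,0,5],
    [-0.15,0,0,0,5],
    [-0.19,0,0,0,5],
    [-0.23,0,0,0,5],
    [-0.26,0,0,0,5],
    [-0.29,0,0,0,5],
    [-0.31,0,0,0,5],
    [-0.31,0,0,0,5]
  ]
}}

```text
time_s: 8.78
tcp_pos: [0.6396, -0.0637, 0.0528]
eef_rot: [-179.9, 0.0, -94.9]
contact_force: [-1.5, 1.5, 5.2]
gripper_width: 0.0239
gripper_force: 20.0
```

Request:
{"method": "step_arm", "body": {
  "plan": [
    [-0.005,0,0,0,5],
    [-0.01,0,0,0,5],
    [-0.014,0,0,0,5],
    [-0.018,0,0,0,5]
  ]
}}

```text
time_s: 9.12
tcp_pos: [0.6397, -0.0624, 0.0528]
eef_rot: [-180.0, -0.2, -94.9]
contact_force: [2.3, -17.3, 4.0]
gripper_width: 0.0239
gripper_force: 20.0
```

Hard stop reached (17 N). I'll release, back off and check.

Request:
{"method": "step_arm", "body": {
  "plan": [
    [0.018,0,0,0,5],
    [0.018,0,0,0,50],
    [0.018,0,0,0,50],
    [0.018,0,0,0,50],
    [0.018,0,0,0,50],
    [0.018,0,-0.15,0,50],
    [0.018,0,-0.3,0,50],
    [0.018,0,-0.45,0,50],
    [0.018,0,-0.6,0,50],
    [0.018,0,-0.6,0,50]
  ]
}}

```text
time_s: 9.95
tcp_pos: [0.6429, -0.0656, 0.2109]
eef_rot: [-179.3, 0.0, -94.9]
contact_force: [2.4, -0.3, 1.3]
gripper_width: 0.05
gripper_force: 0.0
```

```bash
python3 - <<'E'
from plant import r,eyes
import cv2
from h import *
w=eyes.capture('top')[:,:,::-1]; t=eyes.capture('scene')[:,:,::-1]
cv2.imwrite('pics/m5.png',np.vstack([cv2.resize(w[80:280,120:420],(450,300)),cv2.resize(t[190:390,130:430],(450,300))]))
E
```

```text
(no output)
```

View pics/m5.png

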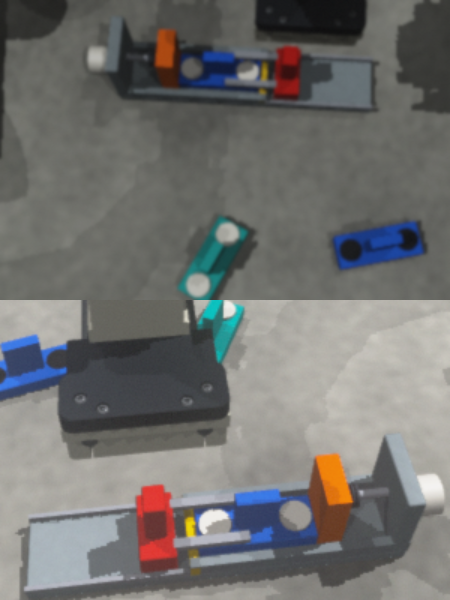

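The strip lies in the channel, the rail is closed with its bars beside the fin, the gripper is clear, and the empty strip hasn't moved.

```bash
python3 -c "
from plant import workorder
print(workorder.close_job())"
```

```text
the job is handed in; nothing more can be done
None
```

The full strip is loaded against the lip with the follower behind it, the red rail is closed to its stop, and the empty strip is where it lay. I handed the job in at about 10 s, and no verdict was shown.

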